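# Centre a wobbly capacitor on its test plinth and press the test button

### The arm

A 6-joint arm with a two-finger parallel gripper is mounted at the origin on the work surface. World frame = base frame: x ahead of the robot, y to its left, z up, the work surface at z = 0. Lengths are in m, angles in rad, forces in N, time in s.
With the tool pointing down it reaches from about 0.375 to 0.9 m from the base axis. Payload 3.1 kg.
Tool frame: the origin (TCP) lies at the very end of the fingers, on their centre line; the grasp point (between the pads) lies 19 mm behind it (manip.hold_point_z is the distance from the TCP to the grasp point, in m); y points along the fingers, z is the direction in which the jaws open and shut, and the axes are right-handed (so a half turn about y gives the same grasp; the last joint's range is limited). The gripper opens to 85 mm and grips with 20 to 120 N. Pads are 22 mm wide; open, the fingers measure 114 mm over their backs; the gripper's body (76 mm by 85 mm) begins 54 mm behind the grasp point. The pads swing forward as they close: fully open they stand 13 mm farther back than shut.
Start: joints at [0.958, 0.527, 1.433, -0, 1.181, -0.178], TCP at [0.263, 0.567, 0.231] pointing down, gripper open.
Joint ranges: [-3.08, 3.08], [-0.75, 2.2], [0.22, 2.44], [-1.43, 4.57], [0, 2.65], [-2.85, 2.85]. Speed limits (rad/s): [2.79, 2.79, 3.14, 3.14, 3.14, 3.14].

### API

Orientations are given as a unit quaternion [x, y, z, w].
In Python, from station import manip, eyes, workorder gives the robot as it stands. The module is installed in compiled form; this text tells all that it offers.
- The arm moves only by the shell command python3 -m jog 'ROWS' [OPENING] [FORCE]. ROWS is JSON, a list of rows, each a list of 2 entries, a list of its own where there are three numbers: the shift along the tool's x, y, z in cm, then the turn about the tool's y in rad. A call has 1 to 20 rows; each row is the pose to reach, as a shift and turn from the pose commanded when the call began, along the tool's axes at that moment; what a row does not reach only later rows make up. A row lasts 1/12 s, in which the tool goes at most 41.7 mm and 7.16 degrees, less where a joint would pass 70% of its speed; a pose out of reach is approached as far as the arm can. A call with a gripper value outside its range is refused whole. OPENING is the finger opening in cm, from 0 to 8.54, set as the call begins (- or left out, the last holds). The fingers move at their own pace and stop on an object; FORCE is the grip in N (left out, the last holds). Time passes only in rows, so rows that repeat a pose let the fingers close. It gives the time, the measured TCP pose, the force and the opening at its end, in the units of the state.
- manip.sense(): the state, without advancing time (a new reading comes with each control period).
- eyes.snapshot(name): name is "scene" or "top" or "wrist"; returns a dict with "frame" (420x560x3 uint8, red, green, blue), "vfov" (degrees; the focal length in pixels is half the picture's height over the tangent of half this angle, whatever the lens; pixels are square), "cx", "cy" (the principal point, pixels), "rvec" (rotation vector, rad) and "tvec" (3), from world to camera coordinates, as OpenCV has them. Camera axes: x right, y down, z forward; pixel columns grow to the right and rows downward; lengths in m; the calibration is good to about 2 mm. A picture is of the moment at which its call begins. There is no depth.
- workorder.sign_off(): hands the job in, once; it reports no verdict.
The state is a dict: "t": time; "q": joint angles; "qd": joint speeds; "tau": joint torques, N m; "tcp_pos": TCP position; "tool_rot": TCP orientation; "force": force on the tool from outside, world axes, zero at the start; "ft_torque": the same for the moment, N m; "finger_gap": opening from 0.0 (shut) to 1.0 (fully open).
Only numpy, scipy, OpenCV 4.12 (cv2) and the standard library are available. Lean on these libraries where they do the work, as an engineer would, in place of code of your own. Each camera call takes 0.05 s, during which the arm holds its last target. There are 200 camera calls.

### The job

The blue capacitor can stands off centre on the small brass test plinth. With the fingertips, nudge it gently along until it stands centred inside the dark ring, without gripping, lifting or tipping it; then, with nothing touching the can, press the red test button on the steel box right down and let go. Leave everything else on the desk as it is.

Things in the scene. Friction and masses are not known exactly. Their poses are not given: they have to be found in the camera images.
- capacitor: Loose blue capacitor can, 70-140 g: upright cylinder 36 mm across from 8 to 60 mm above its underside, on a narrow 24 mm foot. Origin: centre of foot underside; z up. Friction on brass 0.36-0.54: slides (0.3-0.8 N) if the lowest touching point is 10-14 mm above the plinth top, tips if over about 20 mm. Starts 9-17 mm off centre, any direction. Keep force under 8 N; 20 mm/s touches gently.
- plinth: Round brass plinth, fixed: 68 mm diameter, flat top 25 mm above the desk, black collar 76 mm across and 6 mm high at its bottom. A flat dark ring on top (44 mm inner, 48 mm outer diameter) marks the place: the can is centred when its axis is within 4 mm of the plinth's axis (inside the ring seen from above). Origin: centre of underside; yaw means nothing.
- button_box: Steel box, fixed to the desk, 80 x 80 x 45 mm, carrying the red push button in the middle of its top. Origin: centre of its underside. The plinth and this box may stand either way round, left or right.
- test_button_top (a point): Centre of the top face of the red push button (28 mm diameter, in a 44 mm black housing), 67 mm above the desk when out. It is pressed straight down; housing top 57 mm above the desk.
- test_button (a joint): How far the button is pressed: 0 = out, 0.006 = fully down (m). A spring pushes it back; it starts to move at about 1.5 N and is fully down at about 5 N.
- transformer: Bystander: loose iron output transformer, 84 x 105 x 75 mm, 1.6 kg, towards the back. Origin: centre of its underside.
- resistor_a: Bystander: loose cream ceramic resistor block, 60 x 14 x 13 mm, between plinth and box. Origin: centre of its underside, length along its own x.
- resistor_b: Bystander: the other cream ceramic resistor block, same size, farther back. Origin: centre of its underside, length along its own x.
- enclosure_corner: Bystander: loose matte black enclosure corner, floor 110 x 110 mm with two walls 60 mm high, at the back left. Origin: centre of its underside.
- screwdriver: Bystander: yellow-handled screwdriver, 190 mm, lying on the left. Origin: under its middle, length along its own x.
- parts_tray: Bystander: grey parts tray, 120 x 90 x 30 mm, on the right. Origin: centre of its underside.
- toggle (a joint): Bystander: chrome toggle on its grey and chrome plate (60 x 80 mm, toggle tip about 60 mm above the desk) at the back right; 0 = leaning to the robot, as it must stay; 0.84 = thrown over (rad).
- toggle_tip (a point): Tip of that toggle.
Mind the look-alikes: they are no part of the job. There is more than one size of the capacitor; the job needs the middle-sized.

How it is judged:
On the way, in this order (a step that is already met when the one before it is completed fails the run):
1. the can stands upright, at rest and untouched, within 4 mm of the plinth's centre (horizontal distance between capacitor and plinth below 0.004 m and angle between capacitor's own z axis and vertical below 0.05 rad and z of capacitor in the frame of plinth between 0.022 and 0.028 m and linear speed of capacitor below 0.01 m/s and contact force between capacitor and the arm below 0.02 N and contact force between capacitor and the fingers below 0.02 N), for 0.3 s.
2. the red button is pressed right down (at least 4.5 of 6 mm) (value of joint test_button above 0.0045 m), for 0.05 s.
At the end, for the whole second after the job is handed in: The can stands upright and at rest on the plinth, its axis within 4 mm of the plinth's axis; the button has come back out (under 1 mm pressed); the bystanders are within 12 mm of where they were and the toggle is unthrown (horizontal distance between capacitor and plinth below 0.004 m and angle between capacitor's own z axis and vertical below 0.05 rad and z of capacitor in the frame of plinth between 0.022 and 0.028 m and linear speed of capacitor below 0.01 m/s and value of joint test_button below 0.001 m and not (distance of any of transformer, resistor_a, resistor_b, enclosure_corner, screwdriver, parts_tray from where it was at the start of the episode above 0.012 m or value of joint toggle above 0.25 rad)); the robot touches nothing.
It fails at once if the can is tipped by more than 17 degrees (angle between capacitor's own z axis and vertical above 0.3 rad).
It fails at once if the can is lifted off the plinth (z of capacitor in the frame of plinth above 0.033 m).
It fails at once if the can is pushed, struck or squeezed with more than 8 N (contact force between capacitor and the fingers above 8 N or contact force between capacitor and the arm above 8 N).
It fails at once if the button is pressed while the can is off centre or being touched (value of joint test_button above 0.002 m and (horizontal distance between capacitor and plinth above 0.005 m or contact force between capacitor and the fingers above 0.2 N)).
It fails at once if a bystander is moved by more than 12 mm, or the toggle is thrown (distance of any of transformer, resistor_a, resistor_b, enclosure_corner, screwdriver, parts_tray from where it was at the start of the episode above 0.012 m or value of joint toggle above 0.25 rad).
It also fails if it takes over 51 s, if anything falls off the work surface, if the arm or the gripper's body presses on something with over 40 N, if the wrist force passes 120 N, or if a joint passes its speed limit or range.

## Working session

There is one attempt and no reset: what is moved stays moved. The work goes in short steps, Python scripts to look and compute and a shell command to move; the robot and the scene stay as the last step left them, time stands still between calls to the robot, and variables do not carry over. Pictures are saved under pics/ and viewed, about 8 in all and at most 12, crops included, and the job is handed in when it is done.

```bash
mkdir -p pics
python3 - <<'E'
from station import manip, eyes
import cv2, numpy as np
s=manip.sense(); print({k:np.round(v,3).tolist() for k,v in s.items()})
for n in("scene","top"):
    r=eyes.snapshot(n); cv2.imwrite(f"pics/{n}0.png",r["frame"][:,:,::-1]); np.savez(f"{n}0.npz",**r)
    print(n,r["vfov"],r["cx"],r["cy"],r["rvec"],r["tvec"], (-cv2.Rodrigues(np.array(r["rvec"]))[0].T@np.array(r["tvec"])))
E
```

```text
{'t': 0.0, 'q': [0.958, 0.528, 1.434, -0.0, 1.181, -0.179], 'qd': [0.0, 0.0, -0.0, -0.001, -0.0, -0.0], 'tau': [0.001, -44.235, -17.803, -0.0, 0.008, -0.0], 'tcp_pos': [0.263, 0.566, 0.23], 'tool_rot': [0.691, -0.153, 0.152, -0.69], 'force': [0.615, -0.059, -0.302], 'ft_torque': [-0.015, 0.025, 0.02], 'finger_gap': 1.005}
scene 42.23331947796889 278.3519451828532 212.3465148850806 [ 0.57483886  2.49619551 -1.38194867] [ 0.51799952 -0.05014687  1.5025567 ] [1.04884357 0.93400924 0.74570016]
top 53.840241307242785 276.424933289474 209.631278687834 [ 2.16060127 -2.16957454  0.10915499] [-0.00708247  0.58505312  1.08178839] [ 0.46800662 -0.0143911   1.13726256]
```

View pics/scene0.png

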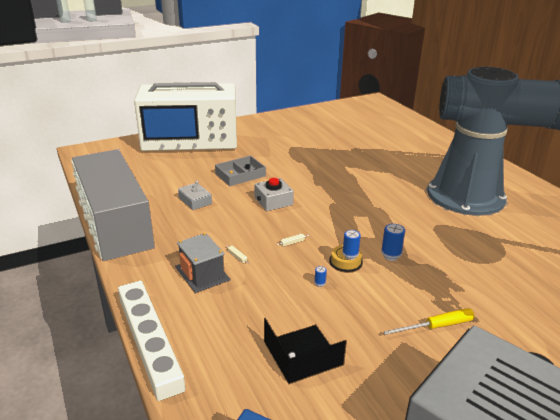

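View pics/top0.png

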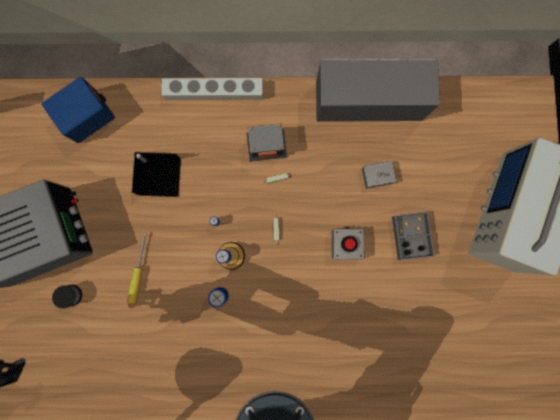

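The scene view shows the middle can on the plinth at about (350,245), with a large can, a small can and the button box at (274,190). In the top view the plinth is at about (231,256), the can top at (223,256), the button at (349,243) and resistor_a at (277,229). Next I'll get coarse positions and move the wrist camera closer.

```bash
cat > h.py <<'E'
import cv2, numpy as np
from scipy.spatial.transform import Rotation as Ro
def cam(r):
    R=cv2.Rodrigues(np.array(r["rvec"],float))[0]; t=np.array(r["tvec"],float).ravel()
    f=r["frame"].shape[0]/2/np.tan(np.radians(float(r["vfov"]))/2)
    K=np.array([[f,0,float(r["cx"])],[0,f,float(r["cy"])],[0,0,1]]); return K,R,t
def ray(r,px,z):
    K,R,t=cam(r); d=R.T@np.linalg.inv(K)@np.array([px[0],px[1],1.]); c=-R.T@t
    return c+d*(z-c[2])/d[2]
def proj(r,P):
    K,R,t=cam(r); p=K@(R@np.asarray(P,float)+t); return p[:2]/p[2]
def totool(s,v): return Ro.from_quat(s["tool_rot"]).inv().apply(v)
E
python3 - <<'E'
from h import *; from station import manip,eyes
s=manip.sense(); print(Ro.from_quat(s["tool_rot"]).as_matrix().round(3))
r=np.load("top0.npz")
for n,p,z in [("pl",(231,256),.025),("can",(223,256),.085),("btn",(349,243),.067),("big",(218,297),.08),("resA",(277,229),.013),("small",(214,222),.04),("base",(275,410),0)]:
    print(n,ray(r,p,z).round(3))
P=ray(r,(231,256),.025); print("tool shift to plinth cm",(totool(s,P-s["tcp_pos"])*100).round(1))
w=eyes.snapshot("wrist"); K,R,t=cam(w); c=-R.T@t; print("wristcam rel tool",totool(s,c-s["tcp_pos"]).round(3),"fwd",totool(s,R[2]).round(3),w["vfov"])
E
```

```text
[[ 0.907 -0.001  0.421]
 [-0.421 -0.002  0.907]
 [-0.    -1.    -0.002]]
pl [0.461 0.112 0.025]
can [0.462 0.126 0.085]
btn [ 0.494 -0.196  0.067]
big [0.359 0.138 0.08 ]
resA [ 0.534 -0.011  0.013]
small [0.552 0.157 0.04 ]
base [ 0.058 -0.004  0.   ]
tool shift to plinth cm [ 37.1  20.6 -32.8]
wristcam rel tool [-0.079 -0.142 -0.   ] fwd [ 0.311  0.95  -0.   ] 61.292008887053726
```

```bash
python3 -m jog '[[[4,0.5,-4],0.1],[[8,1,-7.5],0.22],[[12,1.5,-11],0.34],[[16,2,-15],0.46],[[20,2.5,-18.5],0.58],[[24,3,-22.5],0.7],[[28,3,-26],0.82],[[32,3,-30],0.94],[[35,3,-32.5],1.05],[[37.5,3,-35],1.13],[[38.4,3,-35.7],1.13],[[38.4,3,-35.7],1.13],[[38.4,3,-35.7],1.13],[[38.4,3,-35.7],1.13],[[38.4,3,-35.7],1.13],[[38.4,3,-35.7],1.13]]' 2
python3 - <<'E'
from h import *; from station import manip,eyes
s=manip.sense(); print(s["t"],s["q"],s["tcp_pos"],Ro.from_quat(s["tool_rot"]).as_matrix().round(3))
w=eyes.snapshot("wrist"); np.savez("w1.npz",**w); cv2.imwrite("pics/w1.png",w["frame"][:,:,::-1])
E
```

```text
t: 1.48
tcp_pos: [0.4603, 0.0817, 0.2011]
tool_rot: [0.502, -0.499, 0.498, -0.501]
force: [-0.4, -0.1, -0.8]
finger_gap: 0.23
1.4833 [-6.43953922e-02  3.63790794e-01  1.84913662e+00  5.39176010e-04
  9.30181366e-01 -7.02232513e-02] [0.46032882 0.08167497 0.20105436] [[ 0.006 -0.001  1.   ]
 [-1.     0.001  0.006]
 [-0.001 -1.    -0.001]]
```

View pics/w1.png

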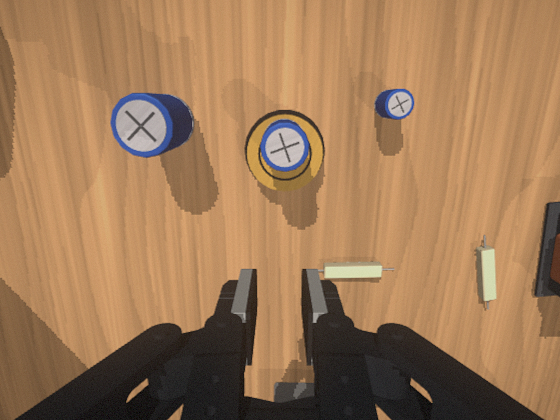

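The wrist view shows the can top at (285,147), the plinth around (285,150) and resistor_a at (352,271). The fingers are at the bottom of the frame.

```bash
cat > meas.py <<'E'
from h import *
def meas(w,pp,out=None):
    im=w["frame"]; hsv=cv2.cvtColor(im,cv2.COLOR_RGB2HSV); H,S,V=[hsv[:,:,i].astype(int) for i in range(3)]
    K,R,t=cam(w); yy,xx=np.mgrid[:420,:560]
    def region(P,rad):
        u=proj(w,P); k=K[0,0]/np.linalg.norm(R@np.array(P)+t); return (xx-u[0])**2+(yy-u[1])**2<(rad*k)**2
    res={}
    # white label on the can top
    m=((S<70)&(V>120)&region([pp[0],pp[1],.085],.045)).astype(np.uint8)
    m=cv2.morphologyEx(m,cv2.MORPH_CLOSE,np.ones((7,7)))
    c=max(cv2.findContours(m,0,cv2.CHAIN_APPROX_NONE)[0],key=cv2.contourArea)
    e=cv2.fitEllipse(cv2.convexHull(c)); res["can"]=ray(w,e[0],.085); print("label",np.round(e,1).tolist() if 0 else e)
    # plinth: brass mask outline, hull, points on plane z=.025, circle of r=34 by least squares
    b=((S>150)&(H>15)&(H<32)&(V>70)&region([pp[0],pp[1],.025],.045)).astype(np.uint8)
    b=cv2.morphologyEx(b,cv2.MORPH_OPEN,np.ones((2,2)))
    n,l,st,_=cv2.connectedComponentsWithStats(b); k=[i for i in range(1,n) if st[i,4]>40]; b=np.isin(l,k).astype(np.uint8)
    pts=np.concatenate([q[:,0] for q in cv2.findContours(b,cv2.RETR_EXTERNAL,cv2.CHAIN_APPROX_NONE)[0]])
    W=np.array([ray(w,p,.025)[:2] for p in pts]); 
    from scipy.optimize import least_squares
    c0=np.array(pp[:2])
    for _ in range(6):
        d=np.linalg.norm(W-c0,axis=1); k=abs(d-.034)<(.008 if _<3 else .003)
        c0=least_squares(lambda c:np.linalg.norm(W[k]-c,axis=1)-.034,c0,loss="soft_l1",f_scale=.0007).x
    ang=np.degrees(np.arctan2(*(W[k]-c0).T[::-1])); print("n",k.sum(),"rms",(np.linalg.norm(W[k]-c0,axis=1)-.034).std(),"angcover",np.histogram(ang,8,(-180,180))[0])
    res["plinth"]=np.r_[c0,.025]; d=(res["can"]-res["plinth"])[:2]; print("can",res["can"].round(4),"plinth",c0.round(4),"offset mm",(d*1000).round(1),np.hypot(*d).round(4))
    if out:
        v=im[:,:,::-1].copy(); cv2.ellipse(v,e,(0,255,0),1)
        for a in np.linspace(0,6.28,60):
            for r_,z,co in((.034,.025,(0,0,255)),(.022,.025,(255,0,255))):
                u=proj(w,[c0[0]+r_*np.cos(a),c0[1]+r_*np.sin(a),z]).round().astype(int); cv2.circle(v,tuple(map(int,u)),0,co,-1)
        for a in np.linspace(0,6.28,60):
            u=proj(w,[res["can"][0]+.018*np.cos(a),res["can"][1]+.018*np.sin(a),.085]); cv2.circle(v,tuple(map(int,u.round())),0,(0,255,255),-1)
        u=proj(w,res["plinth"]).astype(int); x0=max(u[0]-70,0);y0=max(u[1]-70,0)
        cv2.imwrite(out,cv2.resize(v[y0:y0+140,x0:x0+140],(560,560),interpolation=cv2.INTER_NEAREST))
    return res
E
python3 -c "
from meas import *
meas(np.load('w1.npz'),[.461,.112],'pics/c1.png')"
```

```text
label ((283.6199645996094, 143.2849578857422), (46.747501373291016, 49.416683197021484), 50.45626449584961)
n 223 rms 0.0007491387206330605 angcover [27 19  7 27 28 40 45 30]
can [0.4642 0.1323 0.085 ] plinth [0.4667 0.1149] offset mm [-2.5 17.4] 0.0175
```

View pics/c1.png

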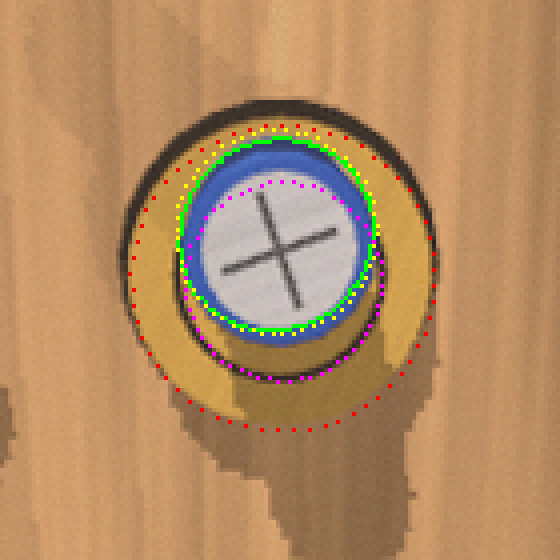

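```bash
python3 - <<'E'
import cv2,numpy as np
from h import *
w=np.load('w1.npz'); hsv=cv2.cvtColor(w["frame"],cv2.COLOR_RGB2HSV)
for x in (283,270): print(x,[tuple(map(int,hsv[y,x])) for y in range(112,176,3)])
E
sed -i 's/m=((S<70)&(V>120)/m=((S<50)\&(V>150)/; s/m=cv2.morphologyEx(m,cv2.MORPH_CLOSE/m=cv2.morphologyEx(cv2.morphologyEx(m,cv2.MORPH_OPEN,np.ones((3,3))),cv2.MORPH_CLOSE/' meas.py
python3 -c "
from meas import *
meas(np.load('w1.npz'),[.461,.112])"
```

```text
283 [(7, 74, 62), (19, 155, 184), (16, 105, 184), (116, 111, 110), (112, 154, 184), (114, 86, 171), (2, 18, 201), (6, 13, 197), (8, 14, 199), (14, 16, 179), (8, 24, 115), (7, 19, 118), (13, 18, 100), (8, 15, 202), (5, 16, 202), (6, 13, 200), (5, 14, 201), (7, 12, 195), (146, 10, 181), (113, 155, 168), (18, 160, 151), (18, 155, 150)]
270 [(16, 117, 126), (11, 85, 66), (18, 156, 194), (19, 160, 190), (127, 27, 125), (112, 151, 157), (111, 157, 175), (114, 128, 170), (13, 20, 205), (11, 18, 204), (12, 17, 198), (3, 12, 191), (5, 15, 202), (9, 14, 183), (3, 15, 189), (8, 15, 200), (125, 24, 180), (112, 162, 168), (129, 49, 109), (19, 155, 209), (19, 155, 201), (13, 79, 61)]
label ((284.30255126953125, 146.99554443359375), (38.39132308959961, 39.031532287597656), 28.695791244506836)
n 223 rms 0.0007491387206330605 angcover [27 19  7 27 28 40 45 30]
can [0.4647 0.1297 0.085 ] plinth [0.4667 0.1149] offset mm [-2.  14.7] 0.0149
```

```bash
sed -i 's/b=((S>150)/b=((S>128)/' meas.py
python3 - <<'E'
from meas import *; from station import manip
m=meas(np.load('w1.npz'),[.466,.113],'pics/c2.png'); s=manip.sense()
p=m["plinth"];d=m["can"]-p;d[2]=0;n=np.linalg.norm(d);u=d/n
T=p+u*.056; T[2]=.036; print("T",T, "shift cm",totool(s,T-s["tcp_pos"])*100)
tx=totool(s,-u); print("turn",np.arctan2(-tx[2],tx[0]),"push mm from T to final",56-26)
E
```

```text
label ((284.30255126953125, 146.99554443359375), (38.39132308959961, 39.031532287597656), 28.695791244506836)
n 218 rms 0.00030437335650532784 angcover [28 27 26 27 27 28 27 28]
can [0.4647 0.1297 0.085 ] plinth [0.4668 0.1157] offset mm [-2.1 14. ] 0.0141
T [0.45850852 0.17108826 0.036     ] shift cm [-8.88208565 16.5126504  -0.07451166]
turn -0.14167040340763945 push mm from T to final 30
```

View pics/c2.png

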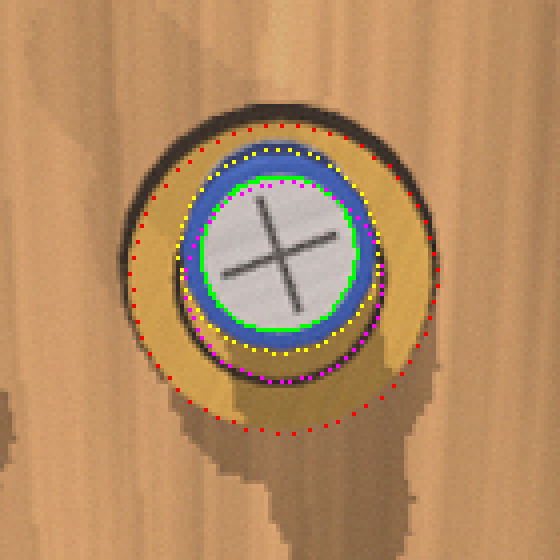

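The can is 14 mm off, towards +y, and the plinth fit is tight at 0.3 mm. I'll position behind the can with the fingers 20 mm apart, so the pair makes a self-centring cradle.

```bash
python3 -m jog '[[[-2.5,0,0],-0.06],[[-5.5,0,0],-0.12],[[-8,1,0],-0.14],[[-8.9,4,-0.07],-0.14],[[-8.9,7,-0.07],-0.14],[[-8.9,10,-0.07],-0.14],[[-8.9,12.5,-0.07],-0.14],[[-8.9,14.5,-0.07],-0.14],[[-8.9,15.8,-0.07],-0.14],[[-8.9,16.4,-0.07],-0.14],[[-8.9,16.5,-0.07],-0.14],[[-8.9,16.5,-0.07],-0.14],[[-8.9,16.5,-0.07],-0.14]]'
python3 - <<'E'
from h import *; from station import manip,eyes
s=manip.sense(); M=Ro.from_quat(s["tool_rot"]).as_matrix(); print(M.round(3),s["finger_gap"],s["force"])
p=np.array([.4668,.1157,.036]); print("to plinth in tool, mm",totool(s,p-s["tcp_pos"])*1000)
w=eyes.snapshot("wrist"); r=eyes.snapshot("scene")
u=proj(r,[.467,.13,.05]).astype(int); x,y=u-[50,45]
a=cv2.resize(r["frame"][y:y+80,x:x+100],(525,420),interpolation=cv2.INTER_CUBIC)
b=w["frame"][:,140:415]
cv2.imwrite("pics/p1.png",np.hstack([a,b])[:,:,::-1])
E
```

```text
t: 2.62
tcp_pos: [0.4602, 0.1709, 0.0371]
tool_rot: [-0.535, 0.462, -0.462, 0.536]
force: [0.5, 1.1, -0.2]
finger_gap: 0.235
[[ 0.146  0.002  0.989]
 [-0.989  0.     0.146]
 [-0.    -1.     0.002]] 0.2354010853532518 [ 0.47377114  1.1499421  -0.23707425]
to plinth in tool, mm [55.57258752  1.10344927 -1.57745232]
```

View pics/p1.png

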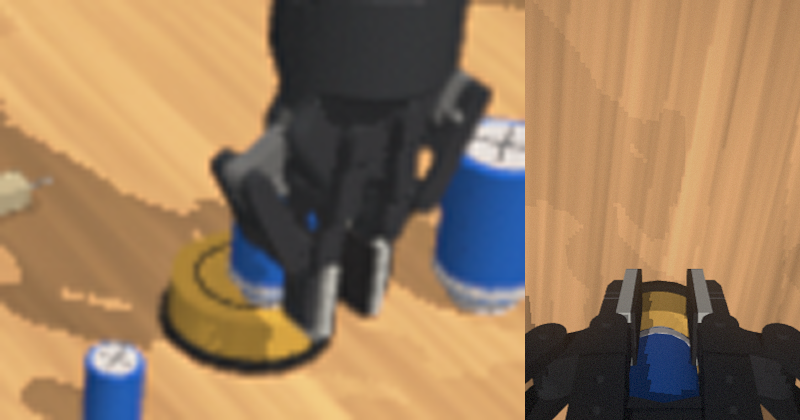

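The fingers straddle the push line behind the can and are clear of it. I'll correct by 1.6 mm sideways and 1 mm down, then advance slowly and stop short of the final position.

```bash
python3 -m jog '[[[0.2,0.1,-0.16],0],[[0.5,0.1,-0.16],0],[[0.8,0.1,-0.16],0],[[1.0,0.1,-0.16],0],[[1.1,0.1,-0.16],0],[[1.2,0.1,-0.16],0],[[1.3,0.1,-0.16],0],[[1.4,0.1,-0.16],0],[[1.5,0.1,-0.16],0],[[1.6,0.1,-0.16],0],[[1.7,0.1,-0.16],0],[[1.8,0.1,-0.16],0],[[1.9,0.1,-0.16],0],[[2.0,0.1,-0.16],0],[[2.1,0.1,-0.16],0],[[2.2,0.1,-0.16],0],[[2.3,0.1,-0.16],0],[[2.4,0.1,-0.16],0],[[2.5,0.1,-0.16],0],[[2.5,0.1,-0.16],0]]'
python3 - <<'E'
from h import *; from station import manip,eyes
s=manip.sense(); print(s["force"])
p=np.array([.4668,.1157,.036]); print("to plinth in tool, mm",totool(s,p-s["tcp_pos"])*1000)
w=eyes.snapshot("wrist"); r=eyes.snapshot("scene")
u=proj(r,[.467,.13,.05]).astype(int); x,y=u-[50,45]
a=cv2.resize(r["frame"][y:y+80,x:x+100],(525,420),interpolation=cv2.INTER_CUBIC)
b=w["frame"][:,140:415]
cv2.imwrite("pics/p2.png",np.hstack([a,b])[:,:,::-1])
E
```

```text
t: 4.38
tcp_pos: [0.462, 0.1451, 0.0353]
tool_rot: [0.535, -0.462, 0.462, -0.535]
force: [0.0, 0.1, 0.6]
finger_gap: 0.243
[0.03931294 0.06754917 0.62453648]
to plinth in tool, mm [29.83668808 -0.70652137  0.51645285]
```

View pics/p2.png

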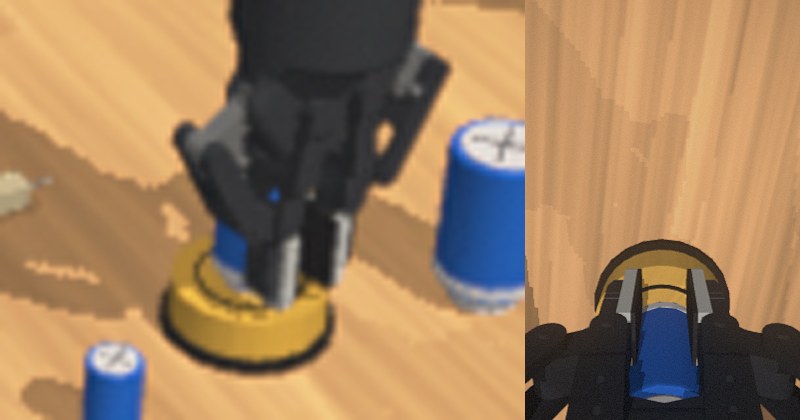

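The can stands upright between the fingers and close to them. I'll back off, rise, and measure from the overview pose.

```bash
python3 -m jog '[[[-0.3,0,0],0],[[-1,0,0],0],[[-2,0,0],0],[[-2.6,-1,0],0],[[-2.6,-4,0],0],[[-2.6,-8,0],0],[[-2.6,-12,0],0],[[-1,-15.5,0],0],[[2,-16.6,0],0],[[5,-16.6,0],0],[[6.4,-16.6,0],0],[[6.4,-16.6,0],0],[[6.4,-16.6,0],0]]'
python3 - <<'E'
from meas import *; from station import eyes
w=eyes.snapshot("wrist"); meas(w,[.467,.116],'pics/c3.png')
E
```

```text
t: 5.57
tcp_pos: [0.471, 0.0824, 0.2014]
tool_rot: [-0.535, 0.463, -0.462, 0.535]
force: [0.2, 0.5, 0.3]
finger_gap: 0.232
label ((279.0120544433594, 161.8784942626953), (37.93000030517578, 38.13867950439453), 58.7532958984375)
n 217 rms 0.0002855363779120957 angcover [28 27 27 25 29 26 29 26]
can [0.4665 0.1191 0.085 ] plinth [0.4669 0.1159] offset mm [-0.4  3.2] 0.0033
```

The can is now 3.3 mm off, so contact occurs with the TCP about 26.5 mm away, as expected. One more gentle 3.3 mm nudge along the same line.

```bash
python3 -m jog '[[[-4,0,0],0],[[-8,0,0],0],[[-9,3,0],0],[[-9,7,0],0],[[-9,11,0],0],[[-9,14,0],0],[[-9,16,0],0],[[-9,16.6,0],0],[[-9,16.6,0],0],[[-8.4,16.6,0],0],[[-7.8,16.6,0],0],[[-7.2,16.6,0],0],[[-6.9,16.6,0],0],[[-6.7,16.6,0],0],[[-6.55,16.6,0],0],[[-6.42,16.6,0],0],[[-6.3,16.6,0],0],[[-6.2,16.6,0],0],[[-6.1,16.6,0],0],[[-6.07,16.6,0],0]]'
python3 -m jog '[[[0,0,0],0],[[-0.2,0,0],0],[[-0.7,0,0],0],[[-1.7,0,0],0],[[-2.9,-1,0],0],[[-2.9,-4,0],0],[[-2.9,-8,0],0],[[-2.9,-12,0],0],[[-1,-15.5,0],0],[[2,-16.6,0],0],[[5,-16.6,0],0],[[6.1,-16.6,0],0],[[6.1,-16.6,0],0],[[6.1,-16.6,0],0]]'
python3 - <<'E'
from meas import *; from station import eyes,manip
w=eyes.snapshot("wrist"); meas(w,[.467,.116],'pics/c4.png')
r=eyes.snapshot("top"); b=[]
for q in(np.load("top0.npz"),r):
    f=q["frame"]; h=cv2.cvtColor(f,cv2.COLOR_RGB2HSV); m=((h[:,:,0]<6)|(h[:,:,0]>174))&(h[:,:,1]>170)&(h[:,:,2]>120); yy,xx=np.nonzero(m[220:265,325:375]); print("red",len(xx),(xx.min()+xx.max())/2+325,(yy.min()+yy.max())/2+220)
    if len(xx): B=ray(q,((xx.min()+xx.max())/2+325,(yy.min()+yy.max())/2+220),.067); print("btn",B)
s=manip.sense(); print("shift to btn",totool(s,B-s["tcp_pos"])*100)
E
```

```text
t: 7.28
tcp_pos: [0.4624, 0.1421, 0.0353]
tool_rot: [-0.535, 0.462, -0.462, 0.535]
force: [0.3, 1.3, 0.4]
finger_gap: 0.233
t: 8.45
tcp_pos: [0.4706, 0.0822, 0.2008]
tool_rot: [0.535, -0.463, 0.462, -0.535]
force: [-0.6, 0.6, 0.2]
finger_gap: 0.232
label ((279.78216552734375, 166.22665405273438), (37.716758728027344, 38.12199401855469), 70.91940307617188)
n 231 rms 0.0005854842150219507 angcover [27 36 30 26 29 27 29 27]
can [0.467  0.1161 0.085 ] plinth [0.4669 0.1161] offset mm [ 0.1 -0. ] 0.0001
red 78 349.5 243.5
btn [ 0.49257251 -0.19769658  0.067     ]
red 73 349.5 244.0
btn [ 0.49128783 -0.19766773  0.067     ]
shift to btn [28.07779095 13.33477362 -2.00063608]
```

View pics/c4.png

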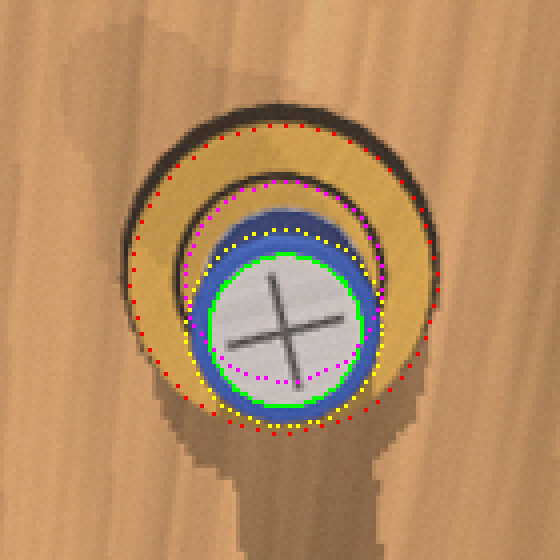

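The can is centred, 0.1 mm off in the wrist view. It stands upright inside the ring and nothing touches it. Now I'll move over the button with the fingers shut.

```bash
python3 -m jog '[[[3,0,-0.2],0],[[7,0,-0.5],0],[[11,0,-0.8],0],[[15,0,-1.1],0],[[19,0,-1.4],0],[[23,0,-1.7],0],[[26,0,-1.9],0],[[28,0,-2],0],[[28.1,3,-2],0],[[28.1,6,-2],0],[[28.1,9,-2],0],[[28.1,10.5,-2],0],[[28.1,11,-2],0],[[28.1,11,-2],0],[[28.1,11,-2],0],[[28.1,11,-2],0]]' 0
python3 - <<'E'
from h import *; from station import manip,eyes
s=manip.sense(); B=np.array([.492,-.1977,.067]); print("to btn cm",totool(s,B-s["tcp_pos"])*100,s["finger_gap"])
w=eyes.snapshot("wrist"); cv2.imwrite("pics/b1.png",w["frame"][:,:,::-1])
E
```

```text
t: 9.88
tcp_pos: [0.4934, -0.1992, 0.0923]
tool_rot: [-0.535, 0.461, -0.463, 0.535]
force: [0.3, -0.9, 1.0]
finger_gap: -0.003
to btn cm [-0.17096555  2.53314618 -0.1247261 ] -0.002514788544199628
```

View pics/b1.png

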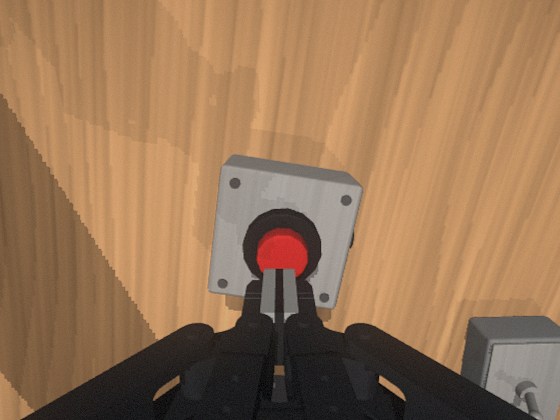

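The button's red disc is centred at about (282,253), with the fingertips just above it.

Run:
```python
from h import *; from station import manip,eyes
s=manip.sense(); w=eyes.snapshot("wrist"); B=ray(w,(282,253),.067); print(B,totool(s,B-s["tcp_pos"])*100)
```

```text
[ 0.49506694 -0.19442173  0.067     ] [-0.46907299  2.5552022   0.2273768 ]
```

```bash
python3 -m jog '[[[-0.4,0.5,0.1],0],[[-0.4,1.4,0.1],0],[[-0.4,2.0,0.1],0],[[-0.4,2.3,0.1],0],[[-0.4,2.5,0.1],0],[[-0.4,2.7,0.1],0],[[-0.4,2.85,0.1],0],[[-0.4,3.0,0.1],0],[[-0.4,3.1,0.1],0],[[-0.4,3.15,0.1],0],[[-0.4,3.15,0.1],0],[[-0.4,3.15,0.1],0]]'
```

```text
t: 10.98
tcp_pos: [0.4922, -0.1947, 0.061]
tool_rot: [0.535, -0.462, 0.462, -0.535]
force: [-3.0, 2.4, 12.5]
finger_gap: -0.003
```

The TCP is at 61 mm with 12.5 N upward, so the button is against its stop. Now I'll release it and check.

```bash
python3 -m jog '[[[0,0,0],0],[[0,-0.3,0],0],[[0,-1,0],0],[[0,-4,0],0],[[0,-8,0],0],[[0,-12,0],0],[[-4,-14,0],0],[[-8,-14,0],0],[[-12,-14,0],0],[[-16,-14,0],0],[[-20,-14,0],0],[[-24,-14,0],0],[[-27.7,-14,2],0],[[-27.7,-14,2],0],[[-27.7,-14,2],0],[[-27.7,-14,2],0]]'
python3 - <<'E'
from meas import *; from station import eyes,manip
w=eyes.snapshot("wrist"); meas(w,[.467,.116])
f=eyes.snapshot("top")["frame"]; g=eyes.snapshot("scene")["frame"]
print("force",manip.sense()["force"].round(2) if hasattr(manip.sense()["force"],"round") else manip.sense()["force"])
a=np.hstack([f[100:330,100:460],g[130:360,170:510]]); cv2.imwrite("pics/end.png",a[:,:,::-1])
E
```

```text
t: 12.32
tcp_pos: [0.4727, 0.0817, 0.2]
tool_rot: [-0.535, 0.461, -0.462, 0.535]
force: [-0.9, 0.2, -0.2]
finger_gap: -0.002
label ((276.71453857421875, 164.9927520751953), (37.692848205566406, 38.20489501953125), 76.2690658569336)
n 240 rms 0.0005205572947474282 angcover [29 35 40 26 28 27 29 26]
can [0.4669 0.1161 0.085 ] plinth [0.4669 0.1161] offset mm [0.1 0. ] 0.0001
force [-0.23 -0.57  0.27]
```

View pics/end.png

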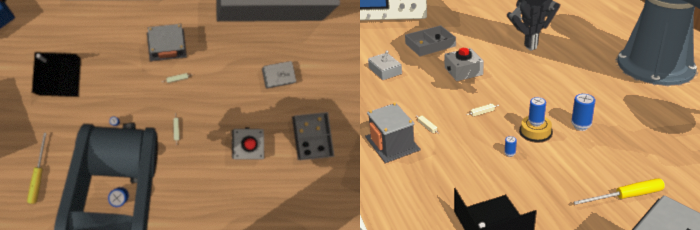

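The can is upright and centred on the plinth, the button is out, and nothing else appears to have moved. The arm hangs clear of everything.

```bash
python3 -c "
from station import workorder
print(workorder.sign_off())"
```

```text
the job is handed in; nothing more can be done
None
```

I centred the can on the plinth and pressed and released the red button, and the job is handed in. It took about 12.5 s of the 51 s allowed.

- **Can:** I nudged it 14 mm in two gentle pushes, with the fingertips 20 mm apart as a cradle about 10–12 mm above the plinth top. The final wrist-camera fit put it 0.1 mm from the plinth centre. A rough cross-check from the gap between the can and the ring suggested up to about 1 mm, still well inside the 4 mm limit.
- **Button:** With the fingers shut and the can untouched, I pressed until the fingertips reached z = 61 mm with 12.5 N of resistance, which means the button was against its stop. The joint itself can't be read, so that is inferred. In the last pictures the button is back out.
- **Rest of the desk:** The other items and the toggle look unmoved in the last pictures, but I checked them only by eye. The arm is clear of everything.

The top and wrist views of the button disagreed by about 4 mm, so I pressed close to the wrist estimate. No check failed.

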